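Lock the shoe jack: nut by hand, then with the spanner

ROBOT

A 7-joint arm with a two-finger parallel gripper is mounted at the origin on the work surface. World frame = base frame: x ahead of the robot, y to its left, z up, the work surface at z = 0. Lengths are in m, angles in degrees, forces in N, time in s.
With the tool pointing down it reaches from about 0.35 to 0.775 m from the base axis. Payload 3.1 kg.
Tool frame: the origin (TCP) lies on the centre line of the jaws, within the pads' length; the fingertips stand 17 mm ahead of it and the grasp point (between the pads) lies 2 mm behind it (robot.tip_reach is the distance from the TCP to the fingertips, in m); z points along the fingers, y is the line along which they close (so a half turn about z gives the same grasp; the last joint's range is limited). The gripper opens to 85 mm and grips with 20 to 120 N. Pads are 22 mm wide; open, the fingers measure 114 mm over their backs; the gripper's body (76 mm by 85 mm) begins 54 mm behind the grasp point. The pads swing forward as they close: fully open they stand 13 mm farther back than shut.
Start: joints at [-66.962, 17.813, 0.802, 86.603, -0.252, 75.585, -1.558], TCP at [0.236, 0.497, 0.248] pointing down, gripper open.
Joint ranges: [-154.91, 154.91], [-16.99, 109.72], [-72.82, 74.43], [7.12, 147.25], [-82.49, 262.49], [11.32, 116.49], [-174.64, 174.64]. Speed limits (degrees/s): [159.86, 159.86, 180, 180, 180, 180, 180].

INTERFACE

Orientations are given as [roll, pitch, yaw] about the fixed x, y, z axes, in that order (R = Rz(yaw) Ry(pitch) Rx(roll)).
In Python, from station import robot, fingers, vision, workorder, recognise gives the robot as it stands. Calls block until the motion is done:
- robot.move_to(position, orientation): joint-space move of the TCP to a pose.
- robot.line_to(position, orientation=None, velocity=0.15, f_stop=None): straight line of the TCP; orientation=None keeps the orientation; velocity is the mean speed in m/s. With f_stop (N) it stops when the force on the tool has changed by that much, and returns True; else False.
- robot.move_j(angles): joint-space move.
- fingers.gripper_to(opening, force=None): opening from 0.0 (shut) to 1.0 (fully open); force is the grip in N (None keeps the last); returns when the fingers have stopped.
- robot.pause(seconds).
- robot.inverse_kinematics(position, orientation): joint angles nearest the present ones, or None.
- vision.grab_frame(name): name is "side" or "top"; returns the picture (400x640x3 uint8, red, green, blue); there is no depth.
- vision.calibration(name): a dict with "mtx" (3x3 intrinsics, pixels), "k1" (the pictures are not rectified: a ray, as slopes to the right and down, at radius r is drawn at 1 + k1 r^2 times it, then the intrinsics apply), "extrinsics" (4x4, takes a point from world to camera coordinates). Camera axes: x right, y up, looking along -z (the intrinsics and any distortion apply to the point x, -y, -z); pixel columns grow to the right and rows downward; lengths in m; the calibration is good to about 2 mm. A picture is of the moment at which its call begins. calibration takes no time and is no camera call.
A pose or a line that the arm cannot do raises robot.PlanningError and nothing moves.
- workorder.close_job(): hands the job in; it is judged then, once.
Trained networks look in the newest picture that a camera, given by its name, has taken for a name from the list of things; names that differ only in an ending like _2 or _b are one class to them, and where a whole thing is asked for, a point or a joint stands for the part that bears it (a point fixed in the world has none). Each returns a list of dicts, best first, with "p" (0 to 1); they miss things now and then, are a little off and sometimes report something else, mostly with a low value. They report only what shows in the picture. A call takes as long as a camera call.
- recognise(label, camera): "rect" ([centre column, centre row, width, height] in pixels, round what is visible of it).
Readings, each from a call of its own:
- robot.current_time_s(): time.
- robot.current_joint_positions(): joint angles.
- robot.current_dq(): joint speeds.
- robot.current_joint_torque(): joint torques, N m.
- robot.current_tool_pos(): TCP position.
- robot.current_eef_rot(): TCP orientation.
- robot.current_contact_force(): force on the tool from outside, world axes, zero at the start.
- robot.current_torque(): the same for the moment, N m.
- robot.current_finger_gap(): opening from 0.0 (shut) to 1.0 (fully open).
- robot.current_gripper_force(): force on a finger pad.
Only numpy, scipy, OpenCV 4.12 (cv2) and the standard library are available. Lean on these libraries where they do the work, as an engineer would, in place of code of your own. Each camera call takes 0.05 s, during which the arm holds its last target. There are 200 camera calls.

TASK

Lock the shoe jack's arm: turn the brass hex nut clockwise by hand (with the fingers) until its blue pointer is at the white mark, and let go of it. Then pull the red-handled spanner out of its holder, use it (not the fingers) to tighten the nut on to its stop at the red mark, and finally leave the spanner lying flat on the black rubber mat. Do not shift the polish tin, the shoe brush or the cream jar.

Things in the scene. Friction and masses are not known exactly. Their poses are not given: they have to be found in the camera images.
- clamp_nut (a joint): angle of the captive nut about its upright axis, rad: it grows as the nut turns clockwise seen from above; starts between 0.05 and 0.5, blue pointer at the white mark = 1.4; red mark = 2.25; hard stop = 2.3. Stiff: about 0.4 N m turns it, and it stays where it is left. It turns on the spot and does not rise or sink.
- hex_nut: brass hexagon nut, 38 mm across flats, 34 mm high (flats up to 27 mm, a cone narrowing to 28 mm above); origin on its axis at its underside, 56 mm above the bench, z up. Flats face its own +x, -x and the directions 60 and 120 degrees round from them. A blue pointer at its foot and top lies along its +x. An 18 mm stud end stands 5 mm above the nut; a 47 mm collar, 4 mm high, lies below.
- shoe_jack: green bench jack, fixed; origin on the bench under the nut's axis, z up. Foot 124 mm wide, 14 high; column 68 wide; dark dial 110 wide, top at 52 mm, with the white and red marks 1.4 and 2.25 rad clockwise from the jack's +x. An arm 50 mm wide, top at 43 mm, runs to +y; there a shoe sits sole up, y = 140 to 240 mm, x = -125 to 155 mm, top at 175 mm: keep clear
- spanner: open spanner, 200 mm long, 0.25 kg; origin at the centre of its handle's end, z along it towards the jaw, y its width, x its thickness. Red handle 24 (y) by 18 mm (x), z = 0 to 140; steel head 61 (y) by 12 mm (x), z = 140 to 200: two parallel prongs 10 mm wide, gap 41 mm, open at z = 200, gap floor at z = 156. Starts upright, jaw up, its handle in the holder.
- spanner_jaw (a point): point between the prongs, 180 mm along the spanner from its handle end: it lies on the nut's axis when the spanner is fully on the nut. Axes as the spanner's.
- spanner_mid (a point): point inside the spanner's handle, 90 mm from its handle end, near its centre of mass. Axes as the spanner's.
- holder: blue steel tool holder, screwed down: 54 mm (x) by 60 mm (y) post, 95 mm high, on a foot of 90 by 100 mm; a slot of 21 mm (x) by 27 mm (y), open upwards, floor 6 mm above the bench, holds the spanner's handle; origin below its centre on the bench.
- mat: black rubber mat fixed to the bench, 260 mm (x) by 170 mm (y), 3 mm thick; origin at the centre of its underside.
- polish_tin: red and green polish tin, 76 mm diameter, 62 mm high, loose; origin at the centre of its underside. Bystander: leave alone.
- shoe_brush: wooden shoe brush, 140 mm (y) by 50 mm (x), 44 mm high, loose; origin at the centre of its underside. Bystander: leave alone.
- cream_jar: amber glass cream jar, 56 mm diameter, 60 mm high, loose; origin at the centre of its underside. Bystander: leave alone.

How it is judged:
By the outcome, as a careful person would: the job done as asked, in the order asked, and still so for the second after the job is handed in, with the robot touching nothing.
It also fails if it takes over 72 s, if anything falls off the work surface, if the arm or the gripper's body presses on something with over 40 N, if the wrist force passes 120 N, or if a joint passes its speed limit or range.

## Working session

There is one attempt and no reset: what is moved stays moved. The work goes in short steps, each a Python script; the robot and the scene stay as the last script left them, time stands still between calls to the robot, and variables do not carry over. Pictures are saved under pics/ and viewed, at most 10 in all, crops included, and the job is handed in when it is done.

```bash
ls; mkdir -p pics
cat > h.py <<'E'
import numpy as np, cv2
from station import robot, fingers, vision, workorder, recognise
def proj(P,cam):
    c=vision.calibration(cam);E=np.array(c["extrinsics"]);K=np.array(c["mtx"])
    p=np.atleast_2d(P)@E[:3,:3].T+E[:3,3]
    s=np.c_[p[:,0],-p[:,1]]/(-p[:,2:3]);s=s*(1+c["k1"]*(s**2).sum(1,keepdims=True))
    return s@K[:2,:2].T+K[:2,2]
def unproj(uv,z,cam):
    from scipy.optimize import fsolve
    return fsolve(lambda q:proj([q[0],q[1],z],cam)[0]-uv,[0.5,0.0])
def save(cam,name,crop=None,scale=1):
    im=vision.grab_frame(cam)
    cv2.imwrite(f"pics/{name}_raw.png",im[:,:,::-1])
    if crop: im=im[crop[1]:crop[3],crop[0]:crop[2]]
    im=cv2.resize(im,None,fx=scale,fy=scale,interpolation=cv2.INTER_CUBIC)
    cv2.imwrite(f"pics/{name}.png",im[:,:,::-1])
E
python3 - <<'E'
from h import *
np.set_printoptions(precision=3,suppress=True)
for c in("top","side"):
    save(c,c+"0",scale=1.25)
    k=vision.calibration(c);print(c,np.array(k["mtx"]).tolist(),k["k1"]);E=np.array(k["extrinsics"]);print(-E[:3,:3].T@E[:3,3],E[:3,:3])
    for l in("hex_nut","shoe_jack","spanner","holder","mat","polish_tin","shoe_brush","cream_jar"):
        r=recognise(l,c);print(l,[(np.round(a["rect"],1).tolist(),round(a["p"],2)) for a in r[:2]], unproj(r[0]["rect"][:2],0.03,c) if r else '')
print(robot.current_time_s(),robot.current_eef_rot())
E
```

```text
pics
top [[504.9198880159906, 0.0, 320.44770796349525], [0.0, 504.9198880159906, 206.0459854092677], [0.0, 0.0, 1.0]] -0.1632505761149856
[ 0.488 -0.063  1.307] [[-0.004 -1.     0.012]
 [ 0.995 -0.003  0.099]
 [-0.099  0.012  0.995]]
hex_nut [([227.8, 227.8, 22.4, 20.3], 0.6)] [0.56  0.156]
shoe_jack [([189.2, 214.4, 129.3, 114.6], 0.58)] [0.594 0.257]
spanner [([420.9, 280.8, 32.2, 10.3], 0.45)] [ 0.423 -0.333]
holder [([409.1, 279.8, 43.0, 41.7], 0.82), ([419.1, 222.7, 31.5, 33.0], 0.59)] [ 0.426 -0.303]
mat [([333.9, 230.7, 69.9, 106.2], 0.91)] [ 0.552 -0.113]
polish_tin [([419.0, 224.2, 36.2, 31.3], 0.82)] [ 0.567 -0.331]
shoe_brush [([350.6, 145.3, 50.8, 29.4], 0.77)] [ 0.772 -0.158]
cream_jar [([292.4, 153.1, 23.9, 25.6], 0.75), ([420.5, 280.2, 29.3, 11.8], 0.46)] [ 0.752 -0.008]
side [[425.3440975067125, 0.0, 314.6911556948077], [0.0, 425.3440975067125, 204.5881947054966], [0.0, 0.0, 1.0]] -0.03980161492654002
[ 0.137 -0.592  0.651] [[ 0.741 -0.671 -0.017]
 [ 0.419  0.442  0.793]
 [-0.525 -0.595  0.609]]
hex_nut [([242.2, 186.9, 21.9, 22.4], 0.63), ([338.5, 300.3, 30.3, 74.4], 0.34)] [0.588 0.197]
shoe_jack [([211.1, 168.7, 118.5, 118.0], 0.86)] [0.575 0.328]
spanner [([333.4, 301.4, 27.0, 66.5], 0.63)] [ 0.5   -0.227]
holder [([336.0, 355.1, 71.3, 81.7], 0.91)] [ 0.425 -0.311]
mat [([309.9, 272.6, 141.9, 102.2], 0.78)] [ 0.517 -0.143]
polish_tin [([399.5, 315.7, 47.7, 57.8], 0.62)] [ 0.564 -0.331]
shoe_brush [([398.6, 224.9, 67.1, 41.9], 0.78)] [ 0.759 -0.171]
cream_jar [([344.8, 193.1, 26.2, 32.3], 0.85)] [ 0.758 -0.002]
0.9 [179.995   0.001 154.578]
```

View pics/top0.png

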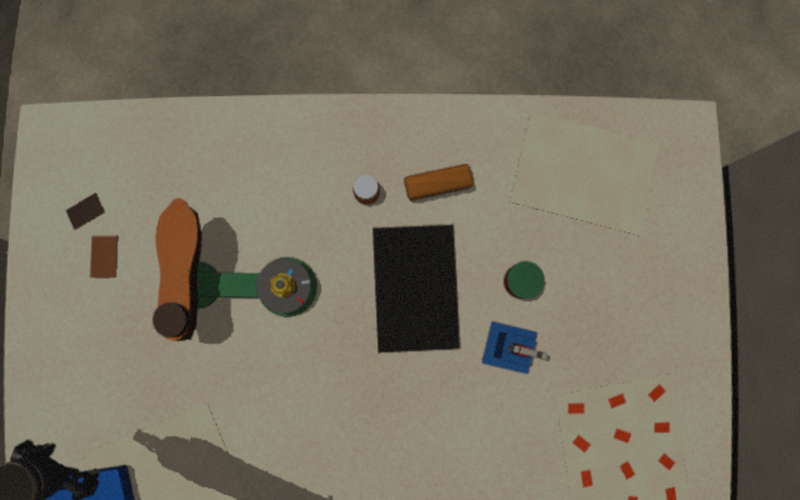

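View pics/side0.png

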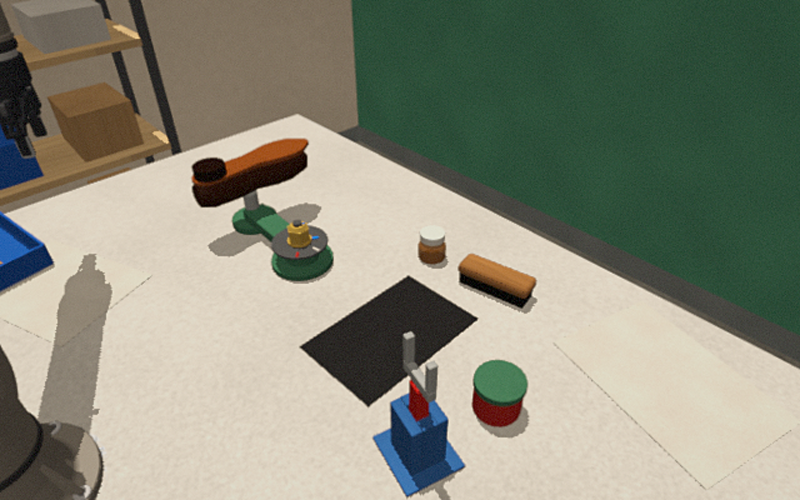

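Top view (zoomed px): nut at (282,285) with the blue pointer to its upper right, the white mark right at (305,283) and the red one at (300,301); mat at (418,288), tin (525,281), and holder (512,347) with the spanner head reaching to (548,357). The side view agrees: prongs at (409,345)/(431,380), and the nut on its dial at (299,240).

Run:
```python
import cv2,numpy as np
t=cv2.imread("pics/top0_raw.png");s=cv2.imread("pics/side0_raw.png")
z=lambda im,x,y:cv2.resize(im[y:y+50,x:x+66],(396,300),interpolation=cv2.INTER_NEAREST)
z2=lambda im,x,y:cv2.resize(im[y:y+100,x:x+132],(396,300),interpolation=cv2.INTER_NEAREST)
m=np.vstack([np.hstack([z(t,195,205),z(t,378,250)]),np.hstack([z(s,208,165),z2(s,270,255)])])
cv2.imwrite("pics/mos.png",cv2.convertScaleAbs(m,alpha=1.5))
```

```text
(no output)
```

View pics/mos.png

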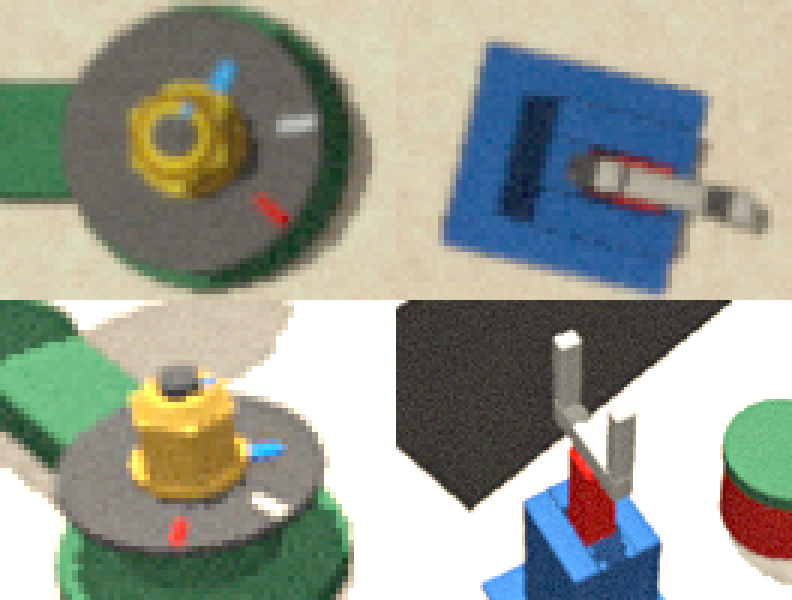

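The crops show the dial centre at about px (227,229) in the top picture, with the blue pointer, white mark and red mark all distinct. The holder foot's corners are clear, and the prong tips in the side picture are at about (326.7,267.7) and (345.3,292.7).

Run:
```python
from h import *
from scipy.optimize import least_squares
np.set_printoptions(precision=4,suppress=True)
ims={c:cv2.imread(f"pics/{c}0_raw.png").astype(int) for c in("top","side")}
box={"top":(195,205,262,255),"side":(208,165,274,215)}
ang=lambda p,c:np.degrees(np.arctan2(p[1]-c[1],p[0]-c[0]))
marks={}
for c,im in ims.items():
    x0,y0,x1,y1=box[c];q=im[y0:y1,x0:x1]*1.5;B,G,R=q[...,0],q[...,1],q[...,2]
    cr={}
    masks={"red":(R>150)&(G<90)&(B<90),"blue":(B>R+60)&(B>150)}
    g=(abs(R-G)<14)&(abs(B-G)<14)&(R<150)&(R>70)
    hull=None
    n,l,st,_=cv2.connectedComponentsWithStats(g.astype(np.uint8));k=1+st[1:,4].argmax()
    cnt=np.argwhere(l==k)[:,::-1].astype(np.int32);h=cv2.convexHull(cnt)[:,0]
    e=cv2.fitEllipse(h.astype(np.float32));
    cp=unproj(np.array(e[0])+[x0,y0],0.052,c)
    print(c,"dial ellipse",e,"centre",cp)
    inside=cv2.fillConvexPoly(np.zeros(g.shape,np.uint8),h,1)>0
    masks["white"]=(q.min(2)>165)&inside
    for m,k in masks.items():
        pts=np.argwhere(k&inside)[:,::-1]
        if m=="blue" :
            ctr=proj([*cp,0.052],c)[0]-[x0,y0]
            far=np.linalg.norm(unproj(pts.mean(0)+[x0,y0],0.058,c)-cp)
            W=np.array([unproj(p+[x0,y0],0.058,c) for p in pts]);pts=pts[np.linalg.norm(W-cp,axis=1)>.022] 
        if len(pts)==0: print(m,"none");continue
        z=.058 if m=="blue" else .0525
        w=unproj(pts.mean(0)+[x0,y0],z,c);marks[c,m]=w
        print(m,len(pts),w,"r",np.linalg.norm(w-cp),"ang",ang(w,cp))
uv=np.array([[393.2,257],[430,265.5],[423.2,298.7],[385.8,290.5]])-.5
for z in(.006,.01):
    P=np.array([unproj(p,z,"top") for p in uv]);print("foot",P.tolist(),P.mean(0),np.linalg.norm(np.diff(P,axis=0),axis=1),ang(P[0]+P[3],P[1]+P[2]),ang(P[0]+P[1],P[2]+P[3]))
a=unproj([326.7,267.7],.206,"side");b=unproj([345.3,292.7],.206,"side");print("prongs",a,b,np.linalg.norm(a-b),ang(a,b),(a+b)/2)
print("mat",[unproj(np.array(p)/1.25,.003,"top") for p in((373,227),(453,225),(459,348),(378,352))])
```

```text
top dial ellipse ((31.63100814819336, 23.160533905029297), (42.752140045166016, 43.20016860961914), 29.980371475219727) centre [0.5577 0.1556]
red 16 [0.5293 0.1222] r 0.0437354795111304 ang -130.3546430627585
blue 15 [0.585 0.142] r 0.030464932194359178 ang -26.34611153158645
white 9 [0.5644 0.1124] r 0.043641936039428474 ang -81.15056999344033
side dial ellipse ((31.059200286865234, 28.71360206604004), (26.3386173248291, 44.523590087890625), 82.95735168457031) centre [0.5499 0.1503]
red 6 [0.5259 0.1213] r 0.03765221993867527 ang -129.50976865638947
blue 13 [0.5778 0.1356] r 0.031613501172781396 ang -27.817997517528443
white 17 [0.563  0.1151] r 0.037613800777743664 ang -69.61707724679974
foot [[0.4855936403784301, -0.26560670678414666], [0.4626139104713155, -0.3617423668206429], [0.3771773133037725, -0.3426258862590483], [0.39968658405761276, -0.24540406523618685]] [ 0.4313 -0.3038] [0.0988 0.0875 0.0998] 76.76141106130895 -12.92420407915683
foot [[0.48560062922663455, -0.2649849724170236], [0.46269152582723144, -0.3608251665815381], [0.3775175117497896, -0.3417674391152691], [0.3999576019174825, -0.2448444222001999]] [ 0.4314 -0.3031] [0.0985 0.0873 0.0995] 76.76141106130906 -12.92420407915701
prongs [ 0.4331 -0.28  ] [ 0.4194 -0.3311] 0.05289242133667135 74.99485001565716 [ 0.4262 -0.3055]
mat [array([ 0.6816, -0.0223]), array([ 0.6855, -0.1896]), array([ 0.4298, -0.1992]), array([ 0.4226, -0.0325])]
```

```bash
cat >> h.py <<'E'
from scipy.spatial.transform import Rotation as Rot
NUT=np.array([0.557,0.156]); JY=-1.2; HOL=np.array([0.4295,-0.3042]); HY=-13.2
def rpy(R): return Rot.from_matrix(R).as_euler("xyz",degrees=True)
def down(yaw):  # tool z down, tool y at yaw+90 (mod 180)
    return (Rot.from_euler("z",yaw,degrees=True)*Rot.from_euler("x",180,degrees=True)).as_euler("xyz",degrees=True)
def tool(azim,el,flip=0):
    """tool z at azimuth azim and elevation el (deg); tool y horizontal"""
    a,e=np.radians([azim,el]);z=np.array([np.cos(a)*np.cos(e),np.sin(a)*np.cos(e),np.sin(e)])
    y=np.array([-np.sin(a),np.cos(a),0])*(-1 if flip else 1)
    return rpy(np.c_[np.cross(y,z),y,z])
E
python3 - <<'E'
from h import *
np.set_printoptions(precision=1,suppress=True)
ik=lambda p,o:robot.inverse_kinematics(list(map(float,p)),list(map(float,o)))
s=lambda q:None if q is None else np.array(q)
print("nut grips (finger line angle -> q start, q end)")
for f in(33.7,93.7,-26.3):
  for k in(0,180):
    print(f,k,s(ik([*NUT,.078],down(f-90+k))),s(ik([*NUT,.078],down(f-90+k-55.2))))
for az in(HY,HY+180):
  h=np.array([np.cos(np.radians(az)),np.sin(np.radians(az))])
  for el in(0,-15,-30):
   for fl in(0,1):
    print("hold",az,el,fl,s(ik([*HOL,.12],tool(az,el,fl))),s(ik([*(HOL-.1*h),.12],tool(az,el,fl))),s(ik([*HOL,.3],tool(az,el,fl))))
for zs in(68.8,8.8,128.8,-51.2):
  for fl in (0,1):
   for el in(-90,-105):
    r=[]
    for a in(zs,zs-58):
      d=np.array([np.cos(np.radians(a)),np.sin(np.radians(a))]);r.append(s(ik([*(NUT-.066*d),.072],tool(a,el,fl))))
    print("use",zs,fl,el,*r)
E
```

```text
nut grips (finger line angle -> q start, q end)
33.7 0 [ -58.1   44.9   64.4   96.4  -43.5   67.5 -128.5] [-18.1  29.5   1.1  94.9  -0.7  55.7 141.7]
33.7 180 [-33.   30.6  21.9  95.5 -13.2  56.4  27.2] [-39.6  32.3  31.7  95.8 -19.4  57.5 -22.9]
93.7 0 [-40.6  32.6  33.1  95.8 -20.3  57.7 -86.9] [ -58.1   44.9   64.4   96.4  -43.5   67.5 -123.7]
93.7 180 [-26.6  29.8  12.9  95.2  -7.7  55.8  82.7] [-32.4  30.5  21.1  95.5 -12.7  56.3  31.6]
-26.3 0 [-18.9  29.5   2.1  94.9  -1.3  55.6 137.4] [-25.8  29.7  11.8  95.2  -7.   55.8  86.9]
-26.3 180 [-40.2  32.4  32.5  95.8 -20.   57.6 -27.2] [-40.3  32.5  32.7  95.8 -20.1  57.7 -82.3]
hold -13.2 0 0 [127.2  97.  -63.4 143.2 220.3  34.3 -17.4] None [116.4  29.4 -59.9 147.  229.6  60.1 -86. ]
hold -13.2 0 1 [127.2  97.  -63.4 143.2 220.3  34.3 162.6] None None
hold -13.2 -15 0 None None [ -13.4   -9.1   73.   144.9  244.8   46.  -120. ]
hold -13.2 -15 1 None None [ 61.1  -0.5   0.9 143.2 244.3  53.7  55.6]
hold -13.2 -30 0 [109.1  35.4 -62.  143.1 207.3  27.7 -67.6] None [   8.9  -13.8   41.4  135.1  -79.9   25.8 -162.8]
hold -13.2 -30 1 
[... 1415 characters left out ...]
 34.2 101.9 -19.9  54.6 -13.7]
use 128.8 1 -105 [-36.   31.2  22.8  97.9   3.2  47.2  20. ] [-42.5  35.6  34.   94.3  -7.   63.3 -28. ]
use -51.2 0 -90 [-36.4  28.3  17.2  99.4 -10.   53.8  23.6] [-39.1  35.7  25.4  89.  -17.   59.1 -28.4]
use -51.2 0 -105 [-28.4  32.6  18.9  94.6 -26.2  64.   40.7] [-36.2  31.8  29.   98.8 -36.8  50.7  -7.9]
use -51.2 1 -90 [ -66.    43.    64.4  100.5  -42.8   65.  -129. ] [-20.4  34.   -2.7  88.1   1.8  57.9 137.2]
use -51.2 1 -105 [ -55.1   47.7   64.3   95.6  -53.8   80.5 -117.8] [-11.5  29.6  -5.2  97.8 -13.7  44.8 154. ]<stdin>:13: UserWarning: Gimbal lock detected. Setting third angle to zero since it is not possible to uniquely determine all angles.
```

Run:
```python
from h import *
np.set_printoptions(precision=1,suppress=True)
ik=lambda p,o:robot.inverse_kinematics(list(map(float,p)),list(map(float,o)))
s=lambda q:None if q is None else np.array(q)
for az in(HY,HY+180):
  for el in(-35,-40,-45,-50):
   for fl in(0,1):
    a,e=np.radians([az,el]);z=np.array([np.cos(a)*np.cos(e),np.sin(a)*np.cos(e),np.sin(e)])
    p=np.array([*HOL,.116])
    print("hold",az,el,fl,s(ik(p,tool(az,el,fl))),s(ik(p-.09*z,tool(az,el,fl))),s(ik(p+[0,0,.13],tool(az,el,fl))))
for az in(0,-20,180):
 for el in(-135,-115,-90):
  for fl in(0,1):
   print("mat",az,el,fl,s(ik([.555,-.11,.03],tool(az,el,fl))),s(ik([.555,-.11,.15],tool(az,el,fl))))
```

```text
hold -13.2 -35 0 [107.2  29.9 -61.7 141.  209.6  21.2 -75.7] [  65.3    1.9    0.8  146.3  259.8   41.6 -129.2] [ -12.1  -12.7   60.6  136.6  -79.9   20.7 -160.2]
hold -13.2 -35 1 [107.2  29.9 -61.7 141.  209.6  21.2 104.3] [ 65.3   1.9   0.8 146.3 259.8  41.6  50.8] [-11.4 -12.4  60.1 136.6 -80.2  21.   20. ]
hold -13.2 -40 0 [105.3  24.8 -61.4 138.3 218.5  14.2 -89.6] None [  96.4   -4.3  -41.8  130.3  -74.9   33.9 -170.7]
hold -13.2 -40 1 [105.3  24.8 -61.4 138.3 218.5  14.2  90.4] None [  6.6  -8.2  42.2 132.7 -65.2  24.6   1.6]
hold -13.2 -45 0 [  95.9   17.6  -51.9  135.4  250.8   12.1 -127.3] [  89.9   -2.9  -30.9  137.7  -75.1   32.9 -162.4] [-15.6 -13.5  57.9 129.3 -31.2  21.5 147.9]
hold -13.2 -45 1 [ 95.9  17.6 -51.9 135.4 250.8  12.1  52.7] [ -6.7 -11.6  59.6 140.2 -61.5  21.2   6.2] [  5.6  -8.   40.7 129.  -46.8  25.8 -18.1]
hold -13.2 -50 0 [  65.6   10.6  -20.1  132.8  -81.4   17.5 -160.6] [ -9.9 -12.3  58.1 135.8 -36.3  21.7 158. ] [-17.5 -12.   58.1 125.4 -19.4  26.8 134.8]
hold -13.2 -50 1 [ 65.6  10.6 -20.1 132.8 -81.4  17.5  19.4] [ -9.9 -12.3  58.1 135.8 -36.3  
[... 1532 characters left out ...]
.5  44.  100.3 -32.1  54.5 -73.9] [-26.9  31.5  53.   93.9 -26.7  68.1 -77.8]
mat 180 -135 0 [ 59.5  37.3 -51.1 135.9 157.7  27.1 140.2] [ 16.    7.5   0.8 133.  250.2  12.6  32.1]
mat 180 -135 1 [ 66.8  44.3 -61.5 135.7 145.1  31.5 -22.6] [  16.     7.5    0.8  133.   250.2   12.6 -147.9]
mat 180 -115 0 [-12.4  24.9  30.6 123.2 -62.2  20.3 -20.2] [-21.2  12.1  38.9 117.2 -27.4  31.7 -53.8]
mat 180 -115 1 [ 11.5  22.5   1.5 122.3 -29.3  12.3 130.2] [-19.9  11.9  37.4 117.2 -26.7  31.6 125.6]
mat 180 -90 0 [-19.7  37.7  41.8 100.3 -30.3  53.8 -55.4] [-23.8  29.7  47.7  93.8 -23.5  67.  -60.5]
mat 180 -90 1 [-14.8  35.6  34.3 100.1 -24.6  52.  119.9] [-18.7  27.5  39.5  93.6 -18.8  65.7 115.5]
```

Run:
```python
from h import *
np.set_printoptions(precision=2,suppress=True)
f=33.7; o=down(f+90).tolist(); N=NUT.tolist()
robot.move_to([*N,.30],o)
robot.line_to([*N,.13],o,velocity=.2)
print("hit",robot.line_to([*N,.076],o,velocity=.06,f_stop=15),robot.current_tool_pos())
F0=np.array(robot.current_contact_force());print(F0)
fingers.gripper_to(0.0,force=30)
print(robot.current_finger_gap(),np.array(robot.current_contact_force()),np.array(robot.current_torque()),robot.current_tool_pos(),robot.current_eef_rot())
save("side","grip",crop=(190,120,310,220),scale=6)
print(robot.current_time_s())
```

```text
hit False [0.56 0.16 0.08]
[ 0.03 -0.45  0.07]
0.44017854716345034 [-2.54 -0.81  4.52] [-0.16  0.54 -0.22] [0.56 0.16 0.08] [-179.95   -0.03  123.66]
5.225
```

View pics/grip.png

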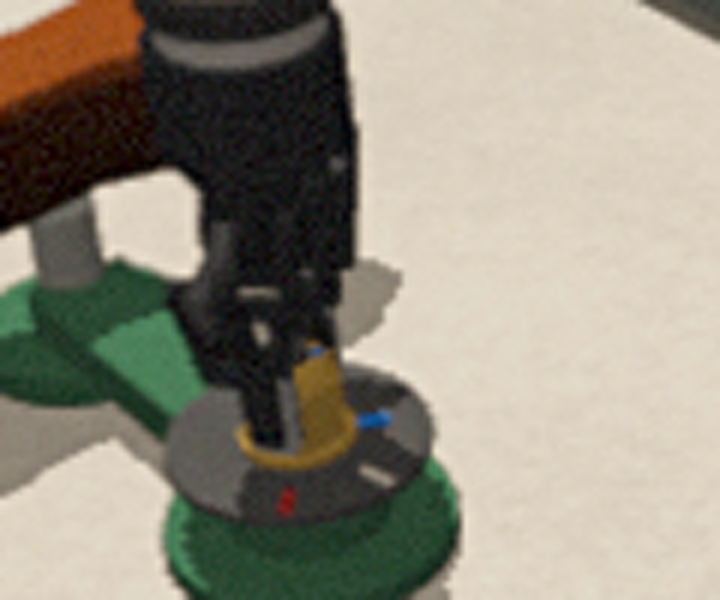

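The fingers hold the nut on two flats (gap 0.44, about 38 mm), with the blue pointer clear at (375,420). Next I turn it.

```bash
cat >> h.py <<'E'
def blue(cam="top",cen=(.5577,.1556)):
    im=vision.grab_frame(cam)
    x0,y0,x1,y1=195,205,262,255
    q=im[y0:y1,x0:x1]*1.5;R,G,B=q[...,0],q[...,1],q[...,2]
    pts=np.argwhere((B>R+60)&(B>150))[:,::-1]
    W=np.array([unproj(p+[x0,y0],.058,cam) for p in pts])-cen if len(pts) else np.zeros((0,2))
    r=np.linalg.norm(W,axis=1);k=(r>.022)&(r<.04)
    if k.sum()<3: return None
    w=W[k].mean(0);return k.sum(),np.degrees(np.arctan2(w[1],w[0]))
E
python3 - <<'E'
from h import *
np.set_printoptions(precision=2,suppress=True)
N=NUT.tolist()
fingers.gripper_to(0.0,force=80)
for f in(20,6,-8,-21.4):
    robot.move_to([*N,.076],down(f+90).tolist())
    print(f,robot.current_eef_rot()[2],robot.current_finger_gap(),np.array(robot.current_contact_force()),np.array(robot.current_torque()))
fingers.gripper_to(1.0)
robot.line_to([*N,.16],velocity=.2)
robot.move_to([.43,-.05,.3],down(70).tolist())
print(blue(),robot.current_time_s())
save("top","nut1",crop=(195,205,262,255),scale=8)
E
```

```text
20 109.90858180877673 0.42774008498988886 [-3.76 -0.87  7.02] [-0.22  0.79 -0.44]
6 95.91134368521492 0.42966174016945924 [-4.75 -1.47  7.13] [-0.28  0.82 -0.38]
-8 81.91178591598313 0.4234560867511072 [-4.79 -0.68  7.55] [-0.24  0.82 -0.46]
-21.4 68.51623874928708 0.4316201412672641 [-4.75 -1.41  7.7 ] [-0.23  0.97 -0.39]
(np.int64(14), np.float64(-82.02533679367805)) 8.9417
```

View pics/nut1.png

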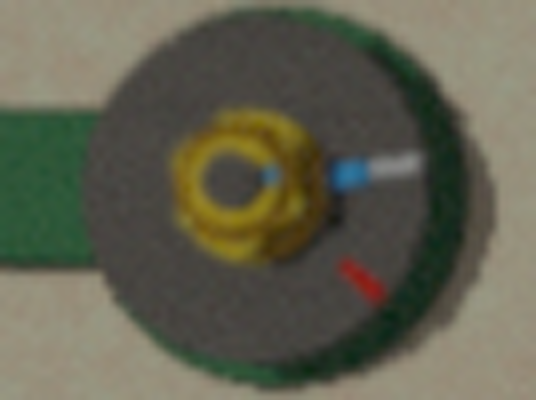

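The blue pointer (350,173) meets the white mark (393,165), measured at -82.0° against -81.2°. The nut is hand-turned and let go. Now I plan the spanner pull.

Run:
```python
from h import *
np.set_printoptions(precision=0,suppress=True)
ik=lambda p,o:robot.inverse_kinematics(list(map(float,p)),list(map(float,o)))
s=lambda q:None if q is None else np.array(q)
for az in(HY,HY+180):
  for el in(-50,-55,-60,-65,-70,-80):
   for fl in(0,1):
    print("hold",az,el,fl,s(ik([*HOL,.172],tool(az,el,fl))),s(ik([*HOL,.23],tool(az,el,fl))),s(ik([*HOL,.29],tool(az,el,fl))))
for az in(HY,0,180):
 for el in(-145,-135,-125,-115):
  for fl in(0,1):
   print("mat",az,el,fl,*[s(ik([x,-.11,.08],tool(az,el,fl))) for x in (.5,.56,.62)])
```

```text
hold -13.2 -50 0 [105.   8. -60. 128. -47.  19. 165.] [-16.  -9.  59. 127. -28.  26. 144.] [-11. -14.  50. 121. -12.  33. 126.]
hold -13.2 -50 1 [ 16.   2.  32. 131. -63.  26.  -2.] [-31. -17.  68. 127.  -7.  23. -56.] [  1. -11.  41. 121. -21.  34. -46.]
hold -13.2 -55 0 [101.   9. -60. 125. -26.  22. 142.] [-19.  -7.  60. 123. -20.  31. 135.] [-25. -17.  59. 117.   1.  39. 113.]
hold -13.2 -55 1 [-17.   4.  65. 128. -50.  30. -16.] [-31. -12.  69. 123.  -8.  30. -56.] [-22. -15.  57. 117.  -2.  39. -64.]
hold -13.2 -60 0 [ 98.  10. -60. 121. -10.  28. 125.] [-21.  -4.  62. 119. -18.  38. 131.] [-24. -11.  59. 113.  -3.  45. 116.]
hold -13.2 -60 1 [-18.   6.  65. 124. -40.  34. -27.] [-31.  -6.  71. 119. -13.  37. -54.] [-23. -11.  59. 113.  -4.  45. -64.]
hold -13.2 -65 0 [ 87.  10. -51. 117.  -4.  34. 118.] [ 91.   5. -52. 112. -10.  43. 122.] [-43. -14.  73. 109.   7.  52. 106.]
hold -13.2 -65 1 [-23.  12.  73. 120. -39.  42. -29.] [-28.   1.  71. 115. -18.  44. -50.] [-25.  -6.  62. 109.  -6.  51. -62.]
hold -13.2 -70 0 [-16.  13.  64. 116. -31.  45. 142.] [-27.   8.  73. 111. -
[... 3605 characters left out ...]
34. 159.  17. 133.] [ 48.  28. -40. 126. 158.  14. 132.]
mat 180 -135 1 [ 73.  26. -61. 142. 163.  19. -48.] [ 67.  32. -61. 134. 142.  20. -27.] [ 62.  38. -61. 126. 128.  23. -11.]
mat 180 -125 0 [  76.   27.  -69.  134.   90.   15. -158.] [  65.   30.  -62.  126.   85.   18. -153.] [ -7.  22.  24. 121. -78.  16.  -6.]
mat 180 -125 1 [ 75.  25. -67. 134.  90.  13.  22.] [ 65.  30. -62. 126.  85.  18.  27.] [ 54.  31. -52. 118.  75.  17.  35.]
mat 180 -115 0 [-26.  15.  47. 129. -50.  24. -29.] [-20.  21.  40. 121. -49.  26. -34.] [-20.  27.  40. 112. -50.  30. -36.]
mat 180 -115 1 [ -9.  12.  26. 128. -38.  20. 139.] [ -1.  18.  16. 120. -30.  21. 129.] [  2.  23.  12. 111. -25.  23. 122.]
```

Run:
```python
from h import *
np.set_printoptions(precision=3,suppress=True)
o=tool(HY,-60,1).tolist();H=HOL.tolist()
robot.move_to([*H,.30],o)
print("hit",robot.line_to([*H,.172],o,velocity=.12,f_stop=10),np.array(robot.current_contact_force()))
fingers.gripper_to(0.0,force=25)
print(robot.current_finger_gap(),np.array(robot.current_contact_force()),np.array(robot.current_torque()),robot.current_time_s())
save("side","sp",crop=(250,180,450,330),scale=4)
```

```text
hit False [-0.043  0.438  0.847]
0.7063931929378148 [ 1.144 -0.331  1.863] [0.132 0.261 0.014] 11.55
```

View pics/sp.png

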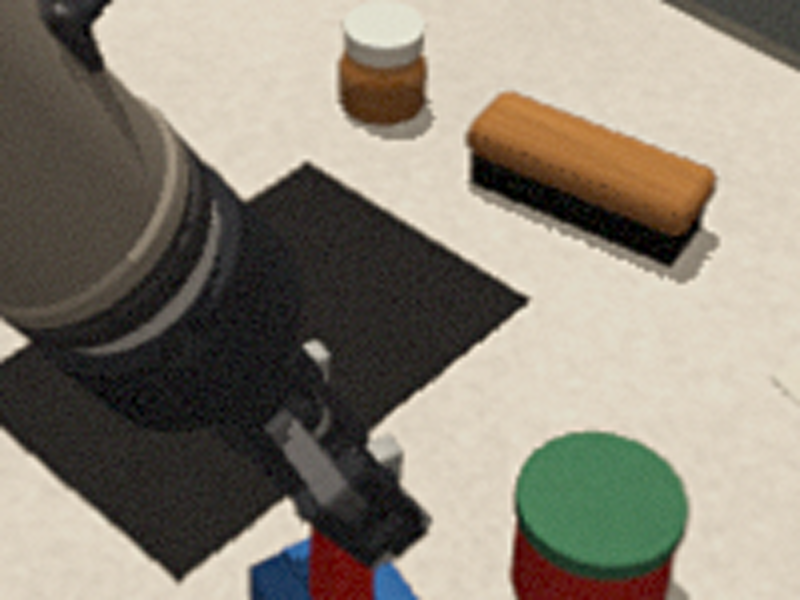

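The head sits between the fingers (gap 0.706, about 60 mm), with the prong tips at (318,355) and (385,455), and the bystanders are clear. Now I lift it and lay it on the mat.

Run:
```python
from h import *
np.set_printoptions(precision=3,suppress=True)
o=tool(HY,-60,1).tolist();H=HOL.tolist()
fingers.gripper_to(0.0,force=90)
print("snag",robot.line_to([*H,.29],o,velocity=.12,f_stop=25),np.array(robot.current_contact_force()),robot.current_finger_gap())
if robot.current_tool_pos()[2]>.28:
    robot.move_to([.50,-.12,.27],tool(-6,-90.01,1).tolist())
    robot.move_to([.585,-.11,.14],tool(0,-122,1).tolist())
    print(np.array(robot.current_contact_force()))
    print("touch",robot.line_to([.585,-.11,.06],velocity=.05,f_stop=3),robot.current_tool_pos(),np.array(robot.current_contact_force()))
    save("side","lay",crop=(190,150,450,345),scale=3)
print(robot.current_finger_gap(),robot.current_time_s())
```

```text
snag False [ 0.331 -0.509 -3.443] 0.7003070616955105
[-0.251  0.11  -2.398]
touch True [ 0.584 -0.11   0.086] [ 1.37  -0.557  4.237]
0.6975354660514318 15.6333
```

View pics/lay.png

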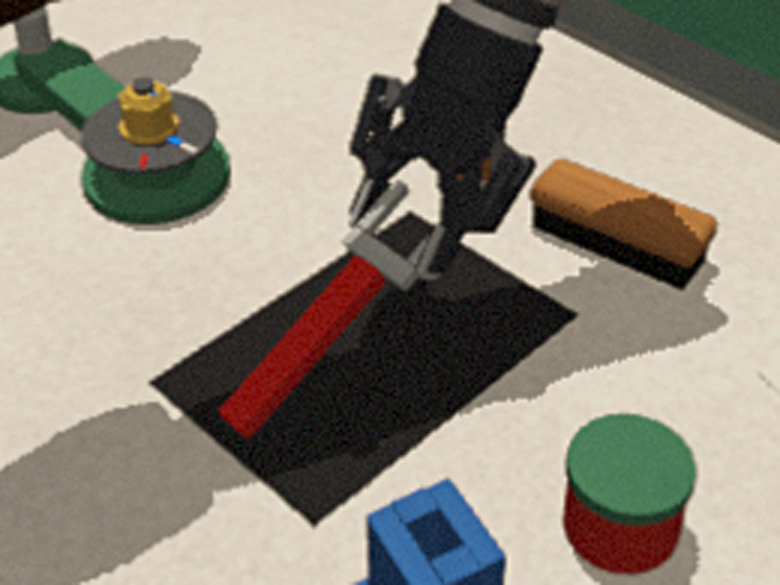

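The spanner is out, with its handle end resting on the mat at (240,425) and its head still held (390,240). Next I pivot it flat, release it and regrasp the handle from above.

Run:
```python
from h import *
np.set_printoptions(precision=3,suppress=True)
fingers.gripper_to(0.0,force=20)
print("low",robot.line_to([.59,-.11,.032],velocity=.06,f_stop=15),robot.current_tool_pos(),np.array(robot.current_contact_force()))
fingers.gripper_to(1.0)
z=Rot.from_euler("xyz",robot.current_eef_rot(),degrees=True).as_matrix()[:,2]
robot.line_to((np.array(robot.current_tool_pos())-.09*z).tolist(),velocity=.15)
robot.move_to([.42,.06,.30],tool(0,-90.01,1).tolist())
im=vision.grab_frame("top");cv2.imwrite("pics/t2_raw.png",im[:,:,::-1])
for l in("spanner","polish_tin","shoe_brush","cream_jar"):
    r=recognise(l,"top");print(l,[(np.round(a["rect"],1).tolist(),round(a["p"],2)) for a in r[:1]])
q=im.astype(int);R,G,B=q[...,0],q[...,1],q[...,2]
m=((R>60)&(G<R*.45)&(B<R*.45)).astype(np.uint8);m[:, :290]=0;m[:,385:]=0;m[:180]=0;m[300:]=0
pts=np.argwhere(m)[:,::-1];W=np.array([unproj(p,.0205,"top") for p in pts])
c,(w,h),a=cv2.minAreaRect((W*1000).astype(np.float32));print("red",len(pts),c,w,h,a,W.mean(0))
v=np.linalg.svd(W-W.mean(0))[2][0];print("axis",np.degrees(np.arctan2(v[1],v[0]))%180)
cv2.imwrite("pics/lay2.png",cv2.resize(im[170:300,250:390,::-1],None,fx=4,fy=4));print(robot.current_time_s())
```

```text
low False [ 0.59  -0.11   0.032] [1.102 0.72  1.501]
spanner [([330.0, 242.0, 20.6, 78.0], 0.97)]
polish_tin [([420.9, 224.8, 33.0, 30.7], 0.93)]
shoe_brush [([350.0, 143.0, 50.4, 29.0], 0.55)]
cream_jar [([291.6, 154.4, 24.7, 23.2], 0.8)]Traceback (most recent call last):
  File "<stdin>", line 14, in <module>
  File "h.py", line 10, in unproj
    return fsolve(lambda q:proj([q[0],q[1],z],cam)[0]-uv,[0.5,0.0])
    res = _root_hybr(_wrapped_func, x0, args, jac=fprime, **options)
    retval = _minpack._hybrd(func, x0, args, 1, xtol, maxfev,
                             ml, mu, epsfcn, factor, diag)
    return func(*fargs)
  File "h.py", line 10, in <lambda>
    return fsolve(lambda q:proj([q[0],q[1],z],cam)[0]-uv,[0.5,0.0])
                           ~~~~^^^^^^^^^^^^^^^^^^^
  File "h.py", line 4, in proj
    c=vision.calibration(cam);E=np.array(c["extrinsics"]);K=np.array(c["mtx"])
ValueError: time passes only in moves, steps and waits
```

The calibration was being called too often, so I cache it.

```bash
sed -i 's/^def proj/import functools\ncal=functools.lru_cache(lambda c:vision.calibration(c))\ndef proj/; s/c=vision.calibration(cam);E/c=cal(cam);E/' h.py
python3 - <<'E'
from h import *
np.set_printoptions(precision=4,suppress=True)
im=cv2.imread("pics/t2_raw.png")[:,:,::-1]
q=im.astype(int);R,G,B=q[...,0],q[...,1],q[...,2]
def fit(m,z):
    n,l,st,_=cv2.connectedComponentsWithStats(m.astype(np.uint8));k=1+st[1:,4].argmax()
    pts=np.argwhere(l==k)[:,::-1].astype(float);W=np.array([unproj(p,z,"top") for p in pts]);return len(pts),W
box=np.zeros(R.shape,bool);box[190:290,296:378]=1
n,W=fit(box&(R>50)&(G<R*.45)&(B<R*.45),.0205)
c=W.mean(0);v=np.linalg.svd(W-c)[2][0];v*=np.sign(v[0]);print("red",n,c,"axis",np.degrees(np.arctan2(v[1],v[0])),"extent",np.ptp((W-c)@v),np.ptp((W-c)@[-v[1],v[0]]))
n,W2=fit(box&(R>70)&(abs(R-G)<25)&(abs(G-B)<25),.018)
d=(W2-c)@v;print("steel",n,W2.mean(0),"along",d.min(),d.max(),"red along",((W-c)@v).min(),((W-c)@v).max())
cv2.imwrite("pics/lay2.png",cv2.resize(im[170:300,250:390,::-1],None,fx=4,fy=4));print(robot.current_time_s())
E
```

```text
red 538 [ 0.4946 -0.1095] axis -0.32723463656064317 extent 0.13464044901207378 0.022987805329043196
steel 2305 [ 0.5009 -0.1469] along -0.09066376367517937 0.16317801920379904 red along -0.06743823174994798 0.06720221726212582
19.55
```

View pics/lay2.png

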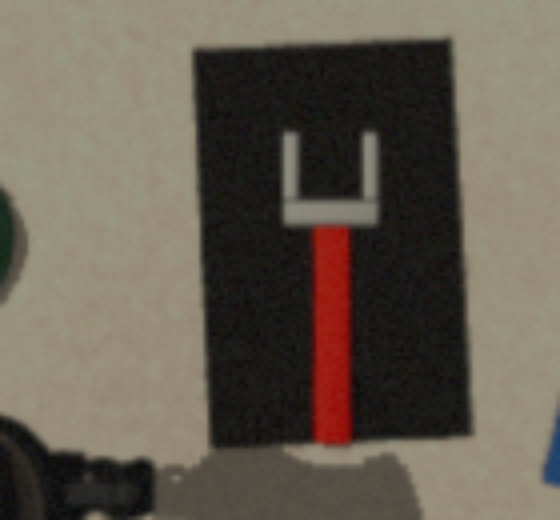

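The spanner lies flat on the mat, its head at (330,180) and its handle running to (330,440), along world +x. The red-handle fit agrees with the kinematics, so I regrasp at u = 90 mm and lower the jaw over the nut.

```bash
cat >> h.py <<'E'
def use(zs,z,r=.092,fl=1,n=None):
    """TCP pose for the spanner pointing along zs (deg), jaw axis r from the TCP"""
    n=NUT if n is None else n;d=np.array([np.cos(np.radians(zs)),np.sin(np.radians(zs))])
    return [*(n-r*d).tolist(),z],tool(zs,-90.0001,fl).tolist()
E
python3 - <<'E'
from h import *
np.set_printoptions(precision=4,suppress=True)
o=tool(-.3,-90.0001,1).tolist();g=[.5146,-.1095]
robot.move_to([*g,.14],o)
print("hit",robot.line_to([*g,.024],o,velocity=.1,f_stop=8),robot.current_tool_pos())
fingers.gripper_to(0.0,force=30);print(robot.current_finger_gap(),np.array(robot.current_contact_force()))
fingers.gripper_to(0.0,force=110)
robot.line_to([*g,.18],o,velocity=.2)
p,o=use(68.4,.18);robot.move_to(p,o)
p,o=use(68.4,.122);robot.line_to(p,o,velocity=.1)
print(robot.current_finger_gap(),np.array(robot.current_contact_force()),robot.current_time_s())
save("top","over",crop=(190,190,290,270),scale=7)
E
```

```text
hit False [ 0.5153 -0.1097  0.0247]
0.2712200768562161 [-1.2333  0.2871  2.1001]
0.24777436184261553 [ 0.8621  0.3551 -2.5226] 25.0667
```

View pics/over.png

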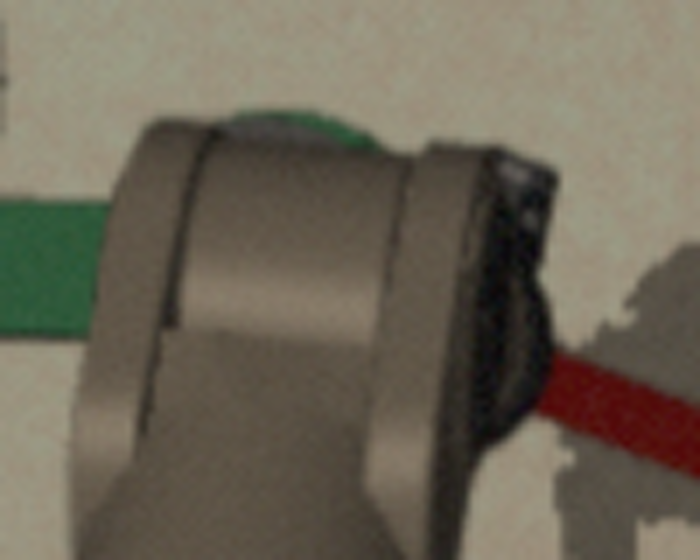

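The arm hides the nut from the top camera, and only the red handle shows at (620,410). I lower with a force guard instead.

Run:
```python
from h import *
np.set_printoptions(precision=4,suppress=True)
p,o=use(68.4,.084)
print("hit",robot.line_to(p,o,velocity=.03,f_stop=10),np.array(robot.current_tool_pos())-p,np.array(robot.current_contact_force()),np.array(robot.current_torque()),robot.current_time_s())
save("side","seat",crop=(190,130,310,220),scale=6)
```

```text
hit False [ 0.0002 -0.      0.0002] [ 0.1208  0.2352 -2.8173] [-0.0213 -0.0095  0.0133] 26.5333
```

Run:
```python
from h import *
np.set_printoptions(precision=2,suppress=True)
zs=68.4
while zs>6:
    zs-=5 if zs>24 else 2
    p,o=use(zs,.084);robot.line_to(p,o,velocity=.05)
    F=np.array(robot.current_contact_force());T=np.array(robot.current_torque())
    d=np.array([np.cos(np.radians(zs)),np.sin(np.radians(zs)),0]);e=np.cross([0,0,1],d)
    M=T[2]+np.cross(-.092*d,F)[2]
    print(round(zs,1),F,T,"along %.1f side %.1f Mnut %.2f"%(F@d,F@e,M),robot.current_eef_rot()[2])
    if abs(M)>1.6 or np.linalg.norm(F)>30: break
print(robot.current_time_s(),robot.current_finger_gap())
```

```text
63.4 [ 0.26 -0.72 -2.67] [-0.02 -0.03 -0.1 ] along -0.5 side -0.6 Mnut -0.05 63.50473991406468
58.4 [-1.84 -0.26 -3.34] [-0.03  0.3   0.12] along -1.2 side 1.4 Mnut -0.02 58.56603319183351
53.4 [-2.42 -1.44 -1.72] [-0.21  0.64  0.16] along -2.6 side 1.1 Mnut 0.06 53.53473198290098
48.4 [-3.37 -1.31 -2.17] [-0.27  0.71  0.16] along -3.2 side 1.6 Mnut 0.01 48.52714909204086
43.4 [-4.37 -1.52 -2.07] [-0.29  0.9   0.18] along -4.2 side 1.9 Mnut 0.01 43.518877804687804
38.4 [-4.57 -1.9  -2.25] [-0.41  0.99  0.16] along -4.8 side 1.4 Mnut 0.04 38.49068452180703
33.4 [-4.64 -1.8  -1.96] [-0.42  1.06  0.14] along -4.9 side 1.1 Mnut 0.05 33.45584263515471
28.4 [-4.89 -1.5  -1.85] [-0.39  1.02  0.04] along -5.0 side 1.0 Mnut -0.05 28.44675155069036
23.4 [-4.81 -2.21 -1.31] [-0.45  1.09  0.01] along -5.3 side -0.1 Mnut 0.02 23.446459983503278
21.4 [-4.81 -1.73 -2.01] [-0.43  1.    0.14] along -5.1 side 0.1 Mnut 0.12 21.461494783040074
19.4 [-5.67 -1.71 -1.99] [-0.46  0.97  0.17] along -5.9 side 0.3 Mnut 0.15 19.462977952283328
17.4 [-4.81 -2.01 -1.75] [-0.48  1.02  0.08] along -5.2 side -0.5 Mnut 0.12 17.463715412175006
15.4 [-5.13 -3.05 -1.77] [-0.4   1.03  0.08] along -5.8 side -1.6 Mnut 0.22 15.461112923601439
13.4 [-5.03 -1.75 -1.69] [-0.49  1.04  0.08] along -5.3 side -0.5 Mnut 0.13 13.459937001554815
11.4 [-5.36 -2.44 -2.75] [-0.45  1.04  0.08] along -5.7 side -1.3 Mnut 0.20 11.457290556574547
9.4 [-5.32 -1.73 -1.32] [-0.43  1.05  0.09] along -5.5 side -0.8 Mnut 0.16 9.454301307974834
7.4 [-5.98 -2.44 -1.64] [-0.42  1.1   0.07] along -6.2 side -1.7 Mnut 0.22 7.4533290575005005
5.4 [-4.97 -2.09 -0.88] [-0.44  1.06 -0.  ] along -5.1 side -1.6 Mnut 0.14 5.453817215258448
31.6083 0.24603781538721653
```

The moment never rose as it would with the nut turning, so I look from the side, before and after, in one picture.

Run:
```python
from h import *
im=vision.grab_frame("side")[:,:,::-1];cv2.imwrite("pics/now_raw.png",im)
a=cv2.imread("pics/seat_raw.png");t=vision.grab_frame("top")[:,:,::-1];cv2.imwrite("pics/nowtop_raw.png",t)
f=lambda i,x,y,w,h:cv2.resize(i[y:y+h,x:x+w],(400,300),interpolation=cv2.INTER_CUBIC)
m=np.vstack([np.hstack([f(a,195,140,100,75),f(im,195,140,100,75)]),np.hstack([f(im,215,165,60,45),f(t,180,195,100,75)])])
cv2.imwrite("pics/ba.png",cv2.convertScaleAbs(m,alpha=1.4))
```

```text
(no output)
```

View pics/ba.png

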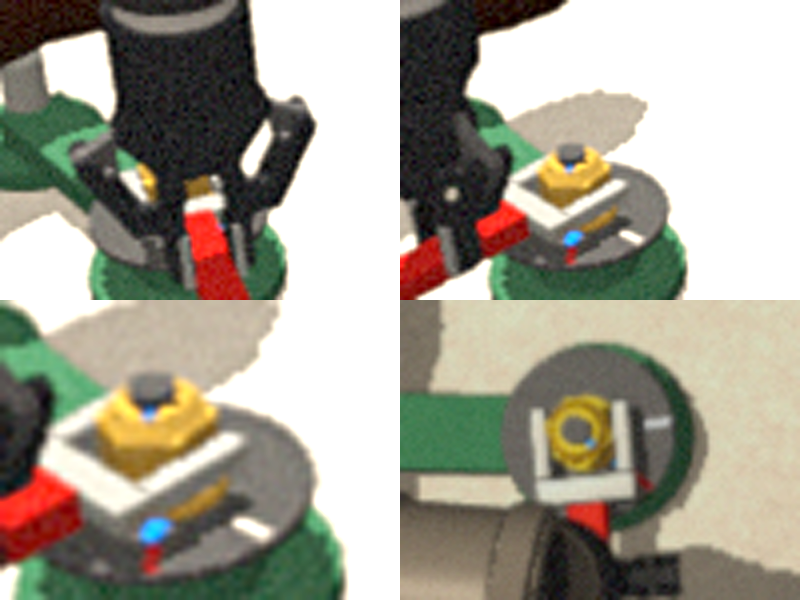

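The spanner is on the nut and has turned it. In the lower-left panel the pointer (155,528) lies almost in line with the red mark (152,560). I measure the residual numerically.

```bash
cat >> h.py <<'E'
def sidemeas(im,c=(.5502,.1500)):
    q=im[175:225,205:275].astype(int)*1.5;R,G,B=q[...,0],q[...,1],q[...,2]
    out={}
    for k,m,z in(("blue",(B>R+60)&(B>130),.058),("red",(R>100)&(G<R*.5)&(B<R*.5),.0525),("white",q.min(2)>190,.0525)):
        pts=np.argwhere(m)[:,::-1]+[205,175]
        W=np.array([unproj(p,z,"side") for p in pts])-c if len(pts) else np.zeros((0,2));r=np.linalg.norm(W,axis=1);s=(r>.022)&(r<.054)
        W=W[s];w=W.mean(0) if len(W) else np.zeros(2);out[k]=(len(W),round(np.degrees(np.arctan2(w[1],w[0])),1),round(np.hypot(*w),4))
    return out
E
python3 - <<'E'
from h import *
for n in("side0","now"): print(n,sidemeas(cv2.imread(f"pics/{n}_raw.png")[:,:,::-1]))
im=cv2.imread("pics/now_raw.png")[:,:,::-1]
t=cv2.imread("pics/nowtop_raw.png")[:,:,::-1];q=t[205:255,195:262].astype(int)*1.5
m=(q[...,2]>q[...,0]+30);pts=np.argwhere(m)[:,::-1]+[195,205]
for p in pts: print(p,np.round(unproj(p,.0905,"top")-[.557,.156],4),np.round(unproj(p,.058,"top")-[.557,.156],4))
E
```

```text
side0 {'blue': (13, np.float64(-27.5), np.float64(0.0312)), 'red': (8, np.float64(-130.9), np.float64(0.039)), 'white': (15, np.float64(-68.4), np.float64(0.0359))}
now {'blue': (17, np.float64(-133.4), np.float64(0.0214)), 'red': (99, np.float64(156.4), np.float64(0.0393)), 'white': (83, np.float64(94.2), np.float64(0.0183))}
[226 230] [-0.0059 -0.0057] [-0.0043  0.0001]
[227 230] [-0.0059 -0.0081] [-0.0043 -0.0025]
[227 231] [-0.0084 -0.0081] [-0.0067 -0.0025]
[233 235] [-0.018  -0.0229] [-0.0167 -0.0176]
[233 236] [-0.0205 -0.0229] [-0.0192 -0.0176]
```

Run:
```python
from h import *
np.set_printoptions(precision=2,suppress=True)
print(robot.current_time_s(), np.array(robot.current_joint_positions()))
zs=5.4
while zs>-8:
    zs-=2
    p,o=use(zs,.084);robot.line_to(p,o,velocity=.03)
    F=np.array(robot.current_contact_force());T=np.array(robot.current_torque())
    print(round(zs,1),F,T,np.array(robot.current_joint_torque())[[0,6]],robot.current_eef_rot()[2],robot.current_finger_gap())
    if np.linalg.norm(F)>30 or abs(T[2])>1.2: break
im=vision.grab_frame("side");cv2.imwrite("pics/now2_raw.png",im[:,:,::-1])
t=vision.grab_frame("top");q=t[205:255,195:262].astype(int)*1.5
pts=np.argwhere(q[...,2]>q[...,0]+30)[:,::-1]+[195,205];print(pts.tolist())
print(sidemeas(im)['blue'],robot.current_time_s())
# steel prongs direction in top: bright pixels near nut
m=(q.min(2)>170);P=np.argwhere(m)[:,::-1]+[195,205];W=np.array([unproj(p,.078,"top") for p in P])
c,wh,a=cv2.minAreaRect((W*1000).astype(np.float32));print(len(P),c,wh,a)
```

```text
31.7083 [-58.44  26.82  50.66 110.2  -25.29  54.92 -80.32]
3.4 [-4.61 -1.46 -1.42] [-0.43  1.01  0.01] [-0.22  0.  ] 3.4407351458057183 0.2468072068047917
1.4 [-3.4  -2.66 -2.6 ] [-0.51  0.89  0.11] [-0.45 -0.17] 1.4672650560951095 0.24678598121325407
-0.6 [-2.4  -3.15 -4.18] [-0.77  0.72  0.28] [-0.92 -0.3 ] -0.5393216638396523 0.24830137689304763
-2.6 [-0.67 -4.35 -4.92] [-0.99  0.35  0.47] [-1.52 -0.43] -2.556440292381128 0.2422673084292626
-4.6 [-0.1  -4.33 -4.13] [-1.04  0.08  0.47] [-2.  -0.5] -4.58044265898504 0.2475759079654915
-6.6 [ 2.27 -5.65 -6.17] [-1.09 -0.19  0.5 ] [-2.42 -0.52] -6.598001934840991 0.24718810304051594
-8.6 [ 3.24 -5.36 -6.85] [-1.16 -0.34  0.49] [-2.77 -0.54] -8.604275404708225 0.2482840129456805
[[226, 230], [227, 230], [227, 231]]
(12, np.float64(-133.6), np.float64(0.0227)) 33.6167
1090 (553.2163696289062, 148.47637939453125) (164.7315216064453, 119.84160614013672) 89.8306884765625
```

The moment climbs (force side -5 N, j1 torque -0.2 → -2.8) while the pointer stays at about -133.5°, which is the hard stop. I back off the load and lift away.

Run:
```python
from h import *
np.set_printoptions(precision=2,suppress=True)
zs=-8.6
for k in range(7):
    zs+=2
    p,o=use(zs,.084);robot.line_to(p,o,velocity=.03)
    F=np.array(robot.current_contact_force());T=np.array(robot.current_torque())
    print(round(zs,1),F,T,np.array(robot.current_joint_torque())[[0,6]])
    if abs(T[2])<.1 and abs(F[1])<1.5: break
p,o=use(zs,.125);print("snag",robot.line_to(p,o,velocity=.05,f_stop=20),np.array(robot.current_contact_force()))
p,o=use(zs,.19);robot.line_to(p,o)
q=[.45,-.11,.25];robot.move_to(q,tool(0,-90.0001,1).tolist())
im=vision.grab_frame("top");cv2.imwrite("pics/t3_raw.png",im[:,:,::-1])
R,G,B=[im[...,i].astype(int) for i in range(3)]
m=np.zeros(R.shape,bool);m[205:255,195:262]=1
P=np.argwhere(m&((B-R)*1.5>60)&(B*1.5>150))[:,::-1];W=np.array([unproj(p,.058,"top") for p in P])-[.5577,.1556]
r=np.hypot(*W.T);w=W[(r>.022)&(r<.04)].mean(0);print("pointer",np.degrees(np.arctan2(w[1],w[0])),np.hypot(*w),len(W))
# held spanner yaw
a=np.zeros(R.shape,bool);a[150:330,280:400]=1
P=np.argwhere(a&(R>50)&(G<R*.45)&(B<R*.45))[:,::-1]
print(len(P),P.min(0) if len(P) else'',P.max(0) if len(P) else'')
rr=recognise("spanner","top");print(rr[:1],robot.current_finger_gap(),robot.current_time_s())
```

```text
-6.6 [ 4.02 -3.79 -6.85] [-0.75 -0.64 -0.08] [-2.42  0.1 ]
-4.6 [ 5.3  -2.5  -8.64] [-0.67 -0.59 -0.26] [-2.26  0.26]
-2.6 [ 4.88 -2.15 -7.55] [-0.56 -0.6  -0.23] [-2.13  0.28]
-0.6 [ 5.99 -2.65 -7.89] [-0.55 -0.72 -0.22] [-2.03  0.28]
1.4 [ 4.79 -1.49 -7.68] [-0.54 -0.63 -0.28] [-1.92  0.28]
3.4 [ 5.7  -1.68 -7.91] [-0.46 -0.58 -0.27] [-1.8   0.28]
5.4 [ 6.03 -0.5  -7.71] [-0.46 -0.77 -0.28] [-1.67  0.27]
snag True [ 1.2  -3.02 -1.19]
pointer -125.53415547949857 0.03155802639812518 13
0  
[{'rect': [331.5, 243.9, 27.4, 21.1], 'p': 0.63}] 0.23384619584307434 37.7833
```

Backing off 14° took the nut back with it (pointer now -125.5°, short of red), so it must be redone with a smaller back-off. First I lay the spanner down and regrasp it, because it has twisted in the hand.

```bash
cat >> h.py <<'E'
def redfit(im):
    R,G,B=[im[...,i].astype(int) for i in range(3)]
    box=np.zeros(R.shape,bool);box[185:295,296:378]=1
    n,l,st,_=cv2.connectedComponentsWithStats((box&(R>50)&(G<R*.45)&(B<R*.45)).astype(np.uint8));k=1+st[1:,4].argmax()
    W=np.array([unproj(p.astype(float),.0205,"top") for p in np.argwhere(l==k)[:,::-1]])
    c=W.mean(0);v=np.linalg.svd(W-c)[2][0];v*=np.sign(v[0]);return c,np.degrees(np.arctan2(v[1],v[0])),np.ptp((W-c)@v),np.ptp((W-c)@[-v[1],v[0]])
E
python3 - <<'E'
from h import *
np.set_printoptions(precision=4,suppress=True)
robot.move_to([.515,-.11,.08],tool(0,-90.0001,1).tolist())
print("touch",robot.line_to([.515,-.11,.023],velocity=.08,f_stop=6),robot.current_tool_pos())
fingers.gripper_to(.6)
robot.line_to([.515,-.11,.12],velocity=.3)
robot.move_to([.42,.04,.28],tool(0,-90.0001,1).tolist())
im=vision.grab_frame("top");cv2.imwrite("pics/t4_raw.png",im[:,:,::-1])
print(redfit(im),recognise("spanner","top")[:1],blue(),robot.current_time_s())
E
```

```text
touch True [ 0.5162 -0.11    0.0728]
(array([ 0.5041, -0.1085]), np.float64(-0.7652973813773615), np.float64(0.1399495988009496), np.float64(0.026396330493875197)) [{'rect': [331.1, 237.1, 21.0, 76.6], 'p': 0.64}] (np.int64(13), np.float64(-125.53415547949857)) 40.6667
```

Run:
```python
from h import *
np.set_printoptions(precision=3,suppress=True)
o=tool(-.77,-90.0001,1).tolist();g=[.524,-.1088]
robot.move_to([*g,.10],o)
print("hit",robot.line_to([*g,.0195],o,velocity=.1,f_stop=10),robot.current_tool_pos())
fingers.gripper_to(0.0,force=115);print(robot.current_finger_gap())
zt=robot.current_tool_pos()[2];h=zt-.012
robot.line_to([*g,.16],o,velocity=.25)
p,o=use(24.5,.16);robot.move_to(p,o)
p,o=use(24.5,.110+h);robot.line_to(p,o,velocity=.15)
F=np.array(robot.current_contact_force())
p,o=use(24.5,.071+h)
print("seat",robot.line_to(p,o,velocity=.04,f_stop=12),np.array(robot.current_tool_pos())-p,F,np.array(robot.current_contact_force()),np.array(robot.current_torque()))
im=vision.grab_frame("side");cv2.imwrite("pics/s5_raw.png",im[:,:,::-1]);print(sidemeas(im)["blue"],h,robot.current_time_s())
```

```text
hit False [ 0.525 -0.109  0.02 ]
0.249877195749215
seat False [ 0. -0.  0.] [ 1.022  0.228 -2.254] [-1.187  0.028 -3.113] [ 0.004  0.026 -0.043]
(5, np.float64(-124.7), np.float64(0.032)) 0.00860584727302945 46.2333
```

Run:
```python
from h import *
np.set_printoptions(precision=2,suppress=True)
h=.0086
for zs in(20,16,13,11,9,7.5,6):
    p,o=use(zs,.071+h);robot.line_to(p,o,velocity=.05)
    F=np.array(robot.current_contact_force());T=np.array(robot.current_torque())
    print(zs,F,T,np.array(robot.current_joint_torque())[[0,6]],sidemeas(vision.grab_frame("side"))["blue"])
print(robot.current_time_s())
```

```text
20 [ 1.37 -0.32 -2.58] [-0.05  0.    0.05] [-0.34 -0.06] (8, np.float64(-123.8), np.float64(0.0143))
16 [-0.29  0.27 -3.34] [0.09 0.13 0.1 ] [ 0.24 -0.15] (11, np.float64(-124.4), np.float64(0.0188))
13 [-2.49 -0.25 -2.21] [0.2  0.46 0.09] [ 0.5  -0.15] (15, np.float64(-126.3), np.float64(0.0213))
11 [-2.3   0.76 -2.37] [0.09 0.45 0.2 ] [ 0.6  -0.21] (16, np.float64(-126.5), np.float64(0.0216))
9 [-2.8   0.17 -2.6 ] [0.07 0.48 0.21] [ 0.59 -0.24] (16, np.float64(-128.0), np.float64(0.022))
7.5 [-3.13  0.07 -2.3 ] [-0.01  0.65  0.22] [ 0.57 -0.29] (17, np.float64(-128.4), np.float64(0.0222))
6 [-3.25 -0.36 -2.42] [-0.05  0.64  0.22] [ 0.54 -0.27] (15, np.float64(-132.7), np.float64(0.0201))
48.4
```

Run:
```python
from h import *
np.set_printoptions(precision=2,suppress=True)
h=.0086
for zs in(4.5,3,1.5,0,-1.5,-3):
    p,o=use(zs,.071+h);robot.line_to(p,o,velocity=.05)
    F=np.array(robot.current_contact_force());T=np.array(robot.current_torque())
    im=vision.grab_frame("side");top=vision.grab_frame("top").astype(int)[205:255,195:262]
    b=np.argwhere(top[...,2]*1.5>top[...,0]*1.5+30)[:,::-1]+[195,205]
    print(zs,F,T,np.array(robot.current_joint_torque())[[0,6]],sidemeas(im)["blue"],b.tolist())
    if abs(T[2])>.45 or F[1]<-3: break
cv2.imwrite("pics/s6_raw.png",im[:,:,::-1]);print(robot.current_time_s())
```

```text
4.5 [-4.29  0.43 -1.56] [-0.12  0.76  0.15] [ 0.58 -0.23] (17, np.float64(-135.0), np.float64(0.0219)) [[226, 230], [227, 230], [227, 231], [233, 235], [233, 236]]
3 [-2.95 -0.56 -2.67] [-0.06  0.63  0.26] [ 0.33 -0.23] (15, np.float64(-133.4), np.float64(0.0251)) [[226, 230], [227, 230]]
1.5 [-1.56 -2.03 -2.43] [-0.3   0.42  0.36] [-0.19 -0.35] (13, np.float64(-133.8), np.float64(0.0238)) [[226, 230], [227, 230]]
0 [ 0.45 -1.71 -4.69] [-0.54  0.05  0.43] [-0.92 -0.44] (13, np.float64(-133.8), np.float64(0.0238)) [[226, 230], [227, 230]]
-1.5 [ 2.79 -3.82 -4.3 ] [-0.75 -0.21  0.47] [-1.64 -0.48] (12, np.float64(-133.6), np.float64(0.0227)) [[226, 230], [227, 230]]
50.15
```

The nut is firmly on its stop from zs≈3 on. This time I unload only until the moment vanishes, then lift.

Run:
```python
from h import *
np.set_printoptions(precision=2,suppress=True)
h=.0086
for zs in(-.5,.5,1.5,2.5,3.5):
    p,o=use(zs,.071+h);robot.line_to(p,o,velocity=.04)
    F=np.array(robot.current_contact_force());T=np.array(robot.current_torque())
    im=vision.grab_frame("side")
    print(zs,F,T,np.array(robot.current_joint_torque())[[0,6]],sidemeas(im)["blue"])
    if T[2]<.08: break
for k in range(4):
    q=robot.current_tool_pos();
    hit=robot.line_to([q[0],q[1],min(q[2]+.015,.071+h+.05)],velocity=.05,f_stop=25)
    print(hit,robot.current_tool_pos()[2],np.array(robot.current_contact_force()),sidemeas(vision.grab_frame("side"))["blue"])
print(zs,robot.current_time_s())
```

```text
-0.5 [ 3.8  -1.76 -4.38] [-0.55 -0.71  0.04] [-1.66 -0.05] (12, np.float64(-133.6), np.float64(0.0227))
False 0.09558374507471341 [ 9.01 -2.79 -9.84] (15, np.float64(-132.6), np.float64(0.0253))
False 0.11202296264468303 [ 14.87  -2.15 -12.51] (15, np.float64(-132.6), np.float64(0.0253))
False 0.12750037422188687 [ 19.73  -2.24 -20.64] (14, np.float64(-132.8), np.float64(0.0245))
False 0.1284382221147332 [  8.35  -2.39 -15.05] (14, np.float64(-132.8), np.float64(0.0245))
-0.5 52.375
```

The jaw is pitching on the nut instead of lifting off. I lower again and slide it off along the jaw's opening instead.

Run:
```python
from h import *
np.set_printoptions(precision=2,suppress=True)
h=.0086
def rep(*a): print(*a,np.round(robot.current_tool_pos(),3),np.array(robot.current_contact_force()),np.array(robot.current_torque()),sidemeas(vision.grab_frame("side"))["blue"])
p,o=use(-.5,.071+h);robot.line_to(p,o,velocity=.08,f_stop=35);rep("down")
for zs in(1,2.5):
    p,o=use(zs,.071+h);robot.line_to(p,o,velocity=.04);rep(zs)
hit=False
for r in(.104,.116,.130,.150):
    p,o=use(zs,.071+h,r=r);hit=robot.line_to(p,o,velocity=.06,f_stop=35);rep(hit,r)
    if hit: break
print(robot.current_finger_gap(),robot.current_time_s())
cv2.imwrite("pics/s7_raw.png",vision.grab_frame("side")[:,:,::-1])
```

```text
down [0.46 0.16 0.08] [-4.82 -1.3   5.27] [-0.11  0.47  0.83] (12, np.float64(-133.6), np.float64(0.0227))
1 [0.46 0.16 0.08] [-5.78  1.08  4.41] [0.34 0.52 0.23] (14, np.float64(-134.9), np.float64(0.0189))
2.5 [0.46 0.15 0.08] [-5.47  1.08  4.65] [0.37 0.47 0.06] (14, np.float64(-132.9), np.float64(0.0189))
False 0.104 [0.46 0.15 0.08] [ 18.91   2.52 -13.66] [ 0.64 -3.35  0.31] (14, np.float64(-132.9), np.float64(0.0189))
False 0.116 [0.46 0.15 0.09] [25.39  0.07 -9.17] [ 0.05 -4.7   0.24] (16, np.float64(-132.9), np.float64(0.0212))
False 0.13 [0.45 0.15 0.09] [26.4   0.34 -3.31] [-0.04 -5.41  0.18] (14, np.float64(-132.9), np.float64(0.0189))
False 0.15 [0.41 0.15 0.08] [ 0.64  0.2  -1.82] [ 0.05 -0.02  0.02] (14, np.float64(-132.9), np.float64(0.0189))
0.24047960286213507 55.6
```

The spanner has slid off (force back to about 0) and the pointer stays at -133°. Now I lay it on the mat.

Run:
```python
from h import *
np.set_printoptions(precision=3,suppress=True)
q=robot.current_tool_pos();robot.line_to([q[0],q[1],.17],velocity=.25)
o=tool(0,-90.0001,1).tolist()
robot.move_to([.55,-.11,.12],o)
t=robot.line_to([.55,-.11,.021],o,velocity=.08,f_stop=5);print("touch",t,robot.current_tool_pos()[2],np.array(robot.current_contact_force()))
if t and robot.current_tool_pos()[2]>.026:
    fingers.gripper_to(0.0,force=20)
    print(robot.line_to([.55,-.11,.021],o,velocity=.08,f_stop=15),robot.current_tool_pos()[2],np.array(robot.current_contact_force()))
fingers.gripper_to(.6)
robot.line_to([.55,-.11,.12],velocity=.3)
robot.move_to([.42,.04,.28],o)
im=vision.grab_frame("top");cv2.imwrite("pics/t8_raw.png",im[:,:,::-1])
print(redfit(im),recognise("spanner","top")[:1],blue())
for l in("polish_tin","shoe_brush","cream_jar"):
    r=recognise(l,"top");print(l,[np.round(a["rect"],1).tolist() for a in r[:1]])
s=vision.grab_frame("side");cv2.imwrite("pics/s8_raw.png",s[:,:,::-1]);print(sidemeas(s),robot.current_time_s())
```

```text
touch True 0.023050278204222008 [-2.344  0.008  4.588]
(array([ 0.535, -0.109]), np.float64(0.17341329266299188), np.float64(0.1378031603782669), np.float64(0.025910530121033795)) [{'rect': [330.1, 226.7, 20.5, 77.8], 'p': 0.62}] (np.int64(14), np.float64(-132.09314203187822))
polish_tin [[418.8, 223.4, 35.0, 27.6]]
shoe_brush [[349.3, 145.1, 51.6, 33.5]]
cream_jar [[292.8, 153.9, 26.7, 25.1]]
{'blue': (14, np.float64(-132.9), np.float64(0.0189)), 'red': (9, np.float64(-130.4), np.float64(0.0397)), 'white': (14, np.float64(-69.7), np.float64(0.0342))} 60.6833
```

The pointer is past the red mark (-132.1° against -130.4°), the spanner is flat within the mat, and the bystanders haven't moved. I hand the job in.

```bash
python3 -c "
from station import workorder
print(workorder.close_job())"
```

```text
the job is handed in; nothing more can be done
None
```

The job is handed in at about 61 s: the nut was turned by hand to the white mark, then tightened to its stop with the spanner on the second go (backing off the first time loosened it about 7°, below the red mark); its pointer last measured about 1.7° past the red mark, the spanner lies flat on the mat, and the tin, brush and jar are where they were.

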